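# Fold the damp cupboard open and slide a bowl in

## Robot

A 7-joint arm with a two-finger parallel gripper is mounted at the origin on the work surface. World frame = base frame: x ahead of the robot, y to its left, z up, the work surface at z = 0. Lengths are in m, angles in degrees, forces in N, time in s.
With the tool pointing down it reaches from about 0.35 to 0.775 m from the base axis. Payload 3.1 kg.
Tool frame: the origin (TCP) lies on the centre line of the jaws, within the pads' length; the fingertips stand 17 mm ahead of it and the grasp point (between the pads) lies 2 mm behind it (robot.tip_reach is the distance from the TCP to the fingertips, in m); z points along the fingers, y is the direction in which the jaws open and shut (so a half turn about z gives the same grasp; the last joint's range is limited). The gripper opens to 85 mm and grips with 20 to 120 N. Pads are 22 mm wide; open, the fingers measure 114 mm over their backs; the gripper's body (76 mm by 85 mm) begins 54 mm behind the grasp point. The pads swing forward as they close: fully open they stand 13 mm farther back than shut.
Start: joints at [-72.577, 17.813, 0.802, 86.603, -0.252, 75.585, -1.558], TCP at [0.186, 0.517, 0.248] pointing down, gripper open.
Joint ranges: [-154.91, 154.91], [-16.99, 109.72], [-72.82, 74.43], [7.12, 147.25], [-82.49, 262.49], [11.32, 116.49], [-174.64, 174.64]. Speed limits (degrees/s): [159.86, 159.86, 180, 180, 180, 180, 180].

## Interface

Orientations are given as [roll, pitch, yaw] about the fixed x, y, z axes, in that order (R = Rz(yaw) Ry(pitch) Rx(roll)).
In Python, from station import robot, fingers, vision, workorder, recognise gives the robot as it stands. Calls block until the motion is done:
- robot.move_to(position, orientation): joint-space move of the TCP to a pose.
- robot.line_to(position, orientation=None, velocity=0.15, f_stop=None): straight line of the TCP; orientation=None keeps the orientation; velocity is the mean speed in m/s. With f_stop (N) it stops when the force on the tool has changed by that much, and returns True; else False.
- robot.move_j(angles): joint-space move.
- fingers.gripper_to(opening, force=None): opening from 0.0 (shut) to 1.0 (fully open); force is the grip in N (None keeps the last); returns when the fingers have stopped.
- robot.pause(seconds).
- robot.inverse_kinematics(position, orientation): joint angles nearest the present ones, or None.
- vision.grab_frame(name): name is "scene" or "top" or "wrist"; returns the picture (420x560x3 uint8, red, green, blue); there is no depth.
- vision.calibration(name): a dict with "mtx" (3x3 intrinsics, pixels), "extrinsics" (4x4, takes a point from world to camera coordinates); the wrist camera has in their place "T_tool_cam" (4x4, takes a point from camera to tool coordinates, whose origin is the TCP and whose axes are the flange's). Camera axes: x right, y up, looking along -z (the intrinsics and any distortion apply to the point x, -y, -z); pixel columns grow to the right and rows downward; lengths in m; the calibration is good to about 2 mm. A picture is of the moment at which its call begins: read the wrist's pose just before it. calibration takes no time and is no camera call.
A pose or a line that the arm cannot do raises robot.PlanningError and nothing moves.
- workorder.close_job(): hands the job in, once; it reports no verdict.
Trained networks look in the newest picture that a camera, given by its name, has taken for a name from the list of things; names that differ only in an ending like _2 or _b are one class to them, and where a whole thing is asked for, a point or a joint stands for the part that bears it (a point fixed in the world has none). Each returns a list of dicts, best first, with "p" (0 to 1); they miss things now and then, are a little off and sometimes report something else, mostly with a low value. They report only what shows in the picture. A call takes as long as a camera call. They do not tell look-alikes from the thing itself.
- recognise(label, camera): "rect" ([centre column, centre row, width, height] in pixels, round what is visible of it).
Readings, each from a call of its own:
- robot.current_time_s(): time.
- robot.current_joint_positions(): joint angles.
- robot.current_dq(): joint speeds.
- robot.current_joint_torque(): joint torques, N m.
- robot.current_tool_pos(): TCP position.
- robot.current_eef_rot(): TCP orientation.
- robot.current_contact_force(): force on the tool from outside, world axes, zero at the start.
- robot.current_torque(): the same for the moment, N m.
- robot.current_finger_gap(): opening from 0.0 (shut) to 1.0 (fully open).
Only numpy, scipy, OpenCV 4.12 (cv2) and the standard library are available. Lean on these libraries where they do the work, as an engineer would, in place of code of your own. Each camera call takes 0.05 s, during which the arm holds its last target. There are 200 camera calls.

## Task

Pull the damp cupboard's bifold door open by its handle until the two panels are folded right together, then slide the ware board with the fresh bowl across the table into the cupboard, so that the whole board is inside, behind the line of the door, and leave the door folded open. Do not touch the bowl and keep it standing on its board; leave the jar, mug and banding wheel where they are.

Things in the scene. Friction and masses are not known exactly. Their poses are not given: they have to be found in the camera images.
- cupboard: Low pale wood bench-top cupboard, fixed, 356 mm wide, 222 mm deep, 172 mm high, clear top, no floor or sill (the table is its floor). Origin on the table under the middle of the carcass front; x points level into the cupboard, y to the left looking in, z up. Clear inside: x 0 to 210, y -168 to +168, z 0 to 158 mm. A track rail crosses the top front (x -18 to 0, z 158 to 172 mm).
- doorway (a point): Middle of the free doorway when the door is folded open: on the table at the cupboard's (0, 35, 0) mm. The doorway is then free from about y = -95 to +160 mm; the folded panels stick out up to about 165 mm in front of the cupboard at its right (-y) side, 156 mm high.
- panel_a (a joint): Fold angle of panel A, the right-hand (-y) teal panel of the bifold door, about the upright axis through jamb_pivot: 0 rad shut (both panels flat across the front), growing as it swings out to the front, counter-clockwise seen from above; stop at 1.42 rad, fully folded. Needs about 2 N at the handle, stays where it is left, may start ajar by up to 0.12 rad.
- jamb_pivot (a point): Point on panel A's fixed upright turning axis, at the cupboard's (-2, -160, 80) mm.
- handle (a point): Middle of the bar of the dark steel bow handle on panel A's outer face: level, 12 mm thick, 100 mm long, parallel to the panel, height 135 mm. 40 mm is clear between bar and face, open above and below, so a finger can hook down behind it. It lies 100 mm along panel A from the turning axis and 60 mm out from that axis, square to the panel (the panel's outer face is 14 mm out).
- fold (a point): The hinge between panels A and B, 160 mm along panel A from the turning axis, height 80 mm. Both panels are 160 mm wide, 14 mm thick, z = 4 to 156 mm. Panel B's other edge runs in the track, so it folds by itself with panel A.
- track_end (a point): Panel B's guided edge, which slides along the track line (cupboard x = -2 mm) from the left end (y = +160 mm, shut) to y = -112 mm (fully folded); height 80 mm.
- board: Square plywood ware board, loose, 140 x 140 mm, 30 mm high on two cleats, about 0.3 kg, standing on the table in front of the doorway with its x axis roughly along the cupboard's x (within about 0.2 rad). Origin at the middle of its underside. The flat upright faces at its x = -70 mm (near edge) and +70 mm can be pushed.
- board_near_l (a point): Top corner of the board at its own (-70, 70, 30) mm.
- board_near_r (a point): Top corner of the board at its own (-70, -70, 30) mm.
- bowl: Fresh grey clay bowl, firm, 90 mm across the rim, 55 mm high, about 0.22 kg, standing loose near the middle of the board. Origin at the middle of its underside, z up.
- jar: Terracotta-coloured jar with white lid, 68 mm across, 100 mm high, bystander. Origin at the middle of its underside.
- mug: Blue ceramic mug, 80 mm across, 90 mm high, bystander. Origin at the middle of its underside.
- wheel: Dark steel banding wheel (small turntable), 120 mm across, 56 mm high, bystander. Origin at the middle of its underside.
There are look-alikes about, which are no part of the job. Leave any red look-alike of the bowl alone.

How it is judged:
By the outcome, as a careful person would: the job done as asked, in the order asked, and still so for the second after the job is handed in, with the robot touching nothing.
It also fails if it takes over 64 s, if anything falls off the work surface, if the arm or the gripper's body presses on something with over 40 N, if the wrist force passes 120 N, or if a joint passes its speed limit or range.

## Working session

There is one attempt and no reset: what is moved stays moved. The work goes in short steps, each a Python script; the robot and the scene stay as the last script left them, time stands still between calls to the robot, and variables do not carry over. Pictures are saved under pics/ and viewed, about 8 in all and at most 12, crops included, and the job is handed in when it is done.

```bash
ls; mkdir -p pics; python3 - <<'E'
from station import robot, fingers, vision, workorder, recognise
import cv2,numpy as np
for c in ("scene","top"):
    im=vision.grab_frame(c); cv2.imwrite(f"pics/{c}0.png",im[:,:,::-1])
    k=vision.calibration(c); print(c,{a:np.round(b,3).tolist() if not isinstance(b,str) else b for a,b in k.items()})
    for l in ("cupboard","panel_a","handle","board","bowl","jar","mug","wheel","fold","track_end","board_near_l","board_near_r"):
        try: print(l,[(np.round(d["rect"]).tolist(),round(d["p"],2)) for d in recognise(l,c)][:4])
        except Exception as e: print(l,e)
print(robot.current_time_s())
E
```

```text
pics
scene {'mtx': [[495.576, 0.0, 278.972], [0.0, 495.576, 207.493], [0.0, 0.0, 1.0]], 'extrinsics': [[0.001, 1.0, -0.02, 0.166], [-0.717, 0.014, 0.697, 0.259], [0.697, 0.014, 0.716, -1.446], [0.0, 0.0, 0.0, 1.0]]}
cupboard [([466.0, 233.0, 187.0, 192.0], 0.77)]
panel_a [([394.0, 231.0, 46.0, 152.0], 0.72), ([289.0, 228.0, 68.0, 58.0], 0.49)]
handle [([396.0, 235.0, 47.0, 145.0], 0.71)]
board [([286.0, 228.0, 62.0, 58.0], 0.91)]
bowl [([258.0, 174.0, 41.0, 38.0], 0.97), ([291.0, 206.0, 38.0, 37.0], 0.81)]
jar [([140.0, 259.0, 42.0, 52.0], 0.87), ([287.0, 227.0, 60.0, 58.0], 0.66)]
mug []
wheel [([266.0, 320.0, 66.0, 65.0], 0.94)]
fold [([395.0, 235.0, 42.0, 152.0], 0.57)]
track_end [([400.0, 196.0, 13.0, 67.0], 0.89)]
board_near_l [([288.0, 227.0, 62.0, 56.0], 0.88), ([290.0, 205.0, 38.0, 37.0], 0.37)]
board_near_r [([288.0, 227.0, 62.0, 56.0], 0.88), ([290.0, 205.0, 38.0, 37.0], 0.37)]
top {'mtx': [[430.255, 0.0, 280.948], [0.0, 430.255, 218.683], [0.0, 0.0, 1.0]], 'extrinsics': [[-0.022, -1.0, 0.004, -0.14], [0.995, -0.021, 0.097, -0.512], [-0.097, 0.006, 0.995, -1.032], [0.0, 0.0, 0.0, 1.0]]}
cupboard [([119.0, 222.0, 163.0, 175.0], 0.97)]
panel_a [([179.0, 226.0, 42.0, 142.0], 0.94), ([278.0, 253.0, 61.0, 58.0], 0.7), ([408.0, 197.0, 42.0, 38.0], 0.37)]
handle [([180.0, 226.0, 45.0, 141.0], 0.63)]
board [([279.0, 250.0, 58.0, 59.0], 0.72), ([295.0, 142.0, 43.0, 47.0], 0.4)]
bowl [([277.0, 252.0, 38.0, 37.0], 0.88), ([312.0, 318.0, 37.0, 36.0], 0.8)]
jar [([406.0, 198.0, 42.0, 35.0], 0.77)]
mug [([366.0, 154.0, 43.0, 54.0], 0.81)]
wheel [([295.0, 143.0, 52.0, 50.0], 0.61)]
fold [([179.0, 226.0, 35.0, 140.0], 0.77)]
track_end [([174.0, 259.0, 28.0, 73.0], 0.88)]
board_near_l [([278.0, 249.0, 58.0, 57.0], 0.68)]
board_near_r [([278.0, 249.0, 58.0, 57.0], 0.68)]
1.3
```

```bash
python3 - <<'E'
import cv2
for c,b in (("scene",(90,120,380,250)),("top",(20,100,430,260))):
    im=cv2.imread(f"pics/{c}0.png");x,y,w,h=b
    cv2.imwrite(f"pics/{c}0c.png",cv2.resize(im[y:y+h,x:x+w],None,fx=1.86,fy=1.86,interpolation=cv2.INTER_CUBIC) if 0 else cv2.resize(im[y:y+h,x:x+w],None,fx=800/w,fy=800/w,interpolation=cv2.INTER_CUBIC))
E
```

```text
(no output)
```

View pics/scene0.png

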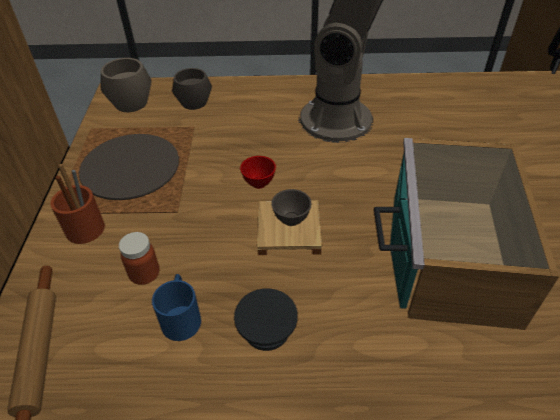

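View pics/top0c.png

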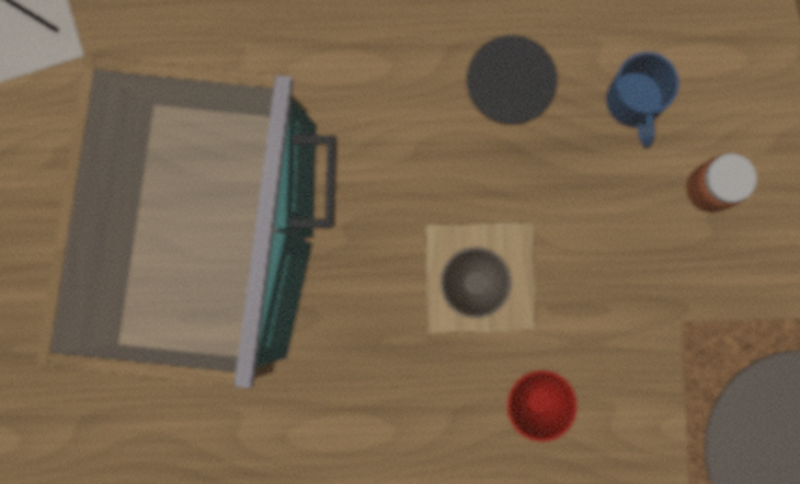

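The scene view shows the cupboard at right with its door facing −y world, slightly ajar, and the handle bar at about (380,228). The grey bowl is on its board at (290,225), with the red look-alike at (258,173). The top view agrees. Next I'll fit poses from pixels.

```bash
cat > h.py <<'E'
import numpy as np, cv2
from scipy.optimize import least_squares
from station import robot, fingers, vision, workorder, recognise
def proj(P,M,E):
    P=np.atleast_2d(P); c=P@E[:3,:3].T+E[:3,3]; c=c*[1,-1,-1]
    q=c@M.T; return q[:,:2]/q[:,2:]
def cam(n):
    k=vision.calibration(n)
    if n!="wrist": return np.array(k["mtx"]),np.array(k["extrinsics"]),k
    from scipy.spatial.transform import Rotation as R
    T=np.eye(4); T[:3,:3]=R.from_euler("xyz",robot.current_eef_rot(),degrees=True).as_matrix(); T[:3,3]=robot.current_tool_pos()
    return np.array(k["mtx"]),np.linalg.inv(T@np.array(k["T_tool_cam"])),k
def ray(px,z,M,E):
    d=np.linalg.inv(M)@[px[0],px[1],1]; d=d*[1,-1,-1]
    R=E[:3,:3]; o=-R.T@E[:3,3]; w=R.T@d; return o+w*(z-o[2])/w[2]
def W(pose,p):
    x,y,a=pose; p=np.atleast_2d(np.asarray(p,float)); c,s=np.cos(a),np.sin(a)
    return np.c_[x+c*p[:,0]-s*p[:,1], y+s*p[:,0]+c*p[:,1], p[:,2]]
def fit(obs,x0):
    """obs: list of (camera, local point, px)"""
    C={c:cam(c)[:2] for c,_,_ in obs}
    f=lambda v: np.ravel([proj(W(v,p),*C[c])[0]-q for c,p,q in obs])
    r=least_squares(f,x0,loss="soft_l1"); return r.x, r.fun.reshape(-1,2)
def handle_loc(th): # cupboard frame; panel dir from jamb: +y shut, swings to -x
    u=np.array([-np.sin(th),np.cos(th)]); n=np.array([-np.cos(th),-np.sin(th)])
    j=np.array([-.002,-.16]); return j,u,n
def bar(th,s,out): j,u,n=handle_loc(th); return np.r_[j+u*s+n*out,.135]
E
python3 - <<'E'
from h import *
t=lambda X,Y:np.array([20+X/1.86,100+Y/1.86])
M,E,_=cam("top")
obs=[("top",(-.018,-.178,.172),t(291,77)),("top",(0,-.178,.172),t(277,76)),("top",(-.018,.178,.172),t(253,387)),("top",(0,.178,.172),t(236,386)),
 ("scene",(-.018,.178,.172),(402,146)),("scene",(-.018,-.178,.172),(410,270)),("scene",(0,-.178,.172),(421,270)),("scene",(.222,.178,.172),(512,150)),("scene",(.222,-.178,.172),(537,273)),("scene",(.222,-.178,0),(523,324)),("scene",(0,-.178,0),(412,314))]
c,r=fit(obs,[.5,.25,1.5]); print("cup",c,np.degrees(c[2])); print(np.round(r,1).tolist())
Mi=t(427,224),t(534,223),t(535,331),t(429,333)   # far(+y),far? corners
for p in Mi: print("board",ray(p,.03,M,E))
for n,p,z in (("bowl",(277,252),.05),("red",(312,318),.05),("jarlid",t(731,178),.1),("wheel",t(512,80),.056),("mug",t(647,85),.09)): print(n,ray(p,z,M,E))
# handle bar ends from top crop and angle
for th in (0,.06,.12,.2,.3): print(th,[np.round(proj(W(c,bar(th,s,.06)),M,E)[0]) for s in (.05,.15)])
print([t(332,140),t(332,225)])
E
```

```text
cup [0.49113715 0.10676127 1.44915681] 83.03056933170286
[[1.8, 0.1], [1.0, -0.2], [1.1, 0.7], [1.6, 0.3], [-0.3, -8.9], [2.0, -6.4], [1.7, -5.6], [1.7, -6.4], [20.3, 2.5], [0.2, 4.9], [-5.7, 4.0]]
board [ 0.50529858 -0.07391444  0.03      ]
board [ 0.50360307 -0.21460324  0.03      ]
board [ 0.36278951 -0.21199479  0.03      ]
board [ 0.36324064 -0.07441809  0.03      ]
bowl [ 0.42647765 -0.13944447  0.05      ]
red [ 0.27021908 -0.21835373  0.05      ]
jarlid [ 0.54765574 -0.45484967  0.1       ]
wheel [ 0.68922806 -0.18933947  0.056     ]
mug [ 0.66980879 -0.35804173  0.09      ]
0 [array([198., 178.]), array([193., 222.])]
0.06 [array([200., 176.]), array([197., 221.])]
0.12 [array([201., 175.]), array([201., 220.])]
0.2 [array([203., 172.]), array([206., 217.])]
0.3 [array([205., 170.]), array([213., 213.])]
[array([198.49462366, 175.2688172 ]), array([198.49462366, 220.96774194])]
```

```bash
python3 - <<'E'
from h import *
t=lambda X,Y:np.array([20+X/1.86,100+Y/1.86])
obs=[("top",(-.018,-.178,.172),t(291,77)),("top",(0,-.178,.172),t(277,76)),("top",(-.018,.178,.172),t(253,387)),("top",(0,.178,.172),t(236,386))]
c,r=fit(obs,[.5,.1,1.45]); print(c,np.round(r,1).tolist())
bo,r=fit([("top",(.07,-.07,.03),t(427,224)),("top",(-.07,-.07,.03),t(534,223)),("top",(-.07,.07,.03),t(535,331)),("top",(.07,.07,.03),t(429,333))],[.43,-.14,1.57]); print("board",bo,np.round(r,1).tolist())
out=[]
for n,(x,y,w,h) in (("scene",(230,100,330,250)),("top",(20,100,300,227))):
    M,E,_=cam(n); s=800/w; im=cv2.imread(f"pics/{n}0.png")[y:y+h,x:x+w]; im=cv2.resize(im,None,fx=s,fy=s)
    def dr(P,col,cl=True):
        q=((proj(P,M,E)-[x-.0,y])*s).astype(int); cv2.polylines(im,[q.reshape(-1,1,2)],cl,col,1,cv2.LINE_AA)
    for z in (0,.172): dr(W(c,[(0,-.178,z),(.222,-.178,z),(.222,.178,z),(0,.178,z)]),(0,255,255))
    dr(W(c,[(-.018,-.178,.172),(0,-.178,.172),(0,.178,.172),(-.018,.178,.172)]),(0,0,255))
    for th,col in ((.06,(255,0,255)),(.1,(0,255,0))): dr(W(c,[bar(th,.05,.014),bar(th,.05,.06),bar(th,.15,.06),bar(th,.15,.014)]),col)
    dr(W(bo,[(a*.07,b*.07,.03) for a,b in ((1,1),(1,-1),(-1,-1),(-1,1))]),(255,255,0))
    cv2.imwrite(f"pics/ov_{n}.png",im[:600])
E
```

```text
[0.49166463 0.1097138  1.44952391] [[0.4, -0.2], [-0.4, -0.4], [-0.3, 0.4], [0.2, 0.1]]
board [ 0.43371483 -0.14373065  1.56325923] [[0.1, 0.4], [-0.1, 0.2], [0.5, -0.2], [-0.5, -0.4]]
```

View pics/ov_scene.png

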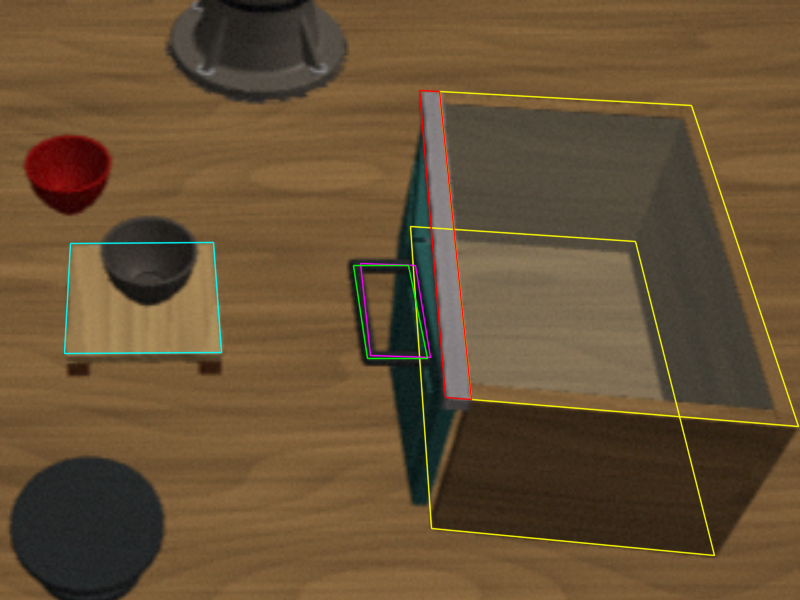

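View pics/ov_top.png

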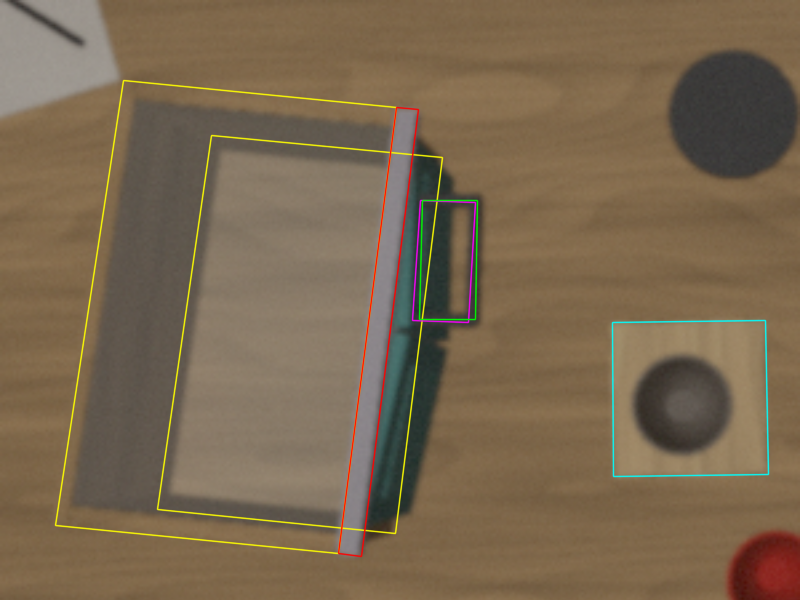

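The overlays fit well in both views: cupboard pose (0.492, 0.110, 83.05°), door ajar about 0.09 rad, board at (0.434, −0.144, 89.6°). Next I'll plan both phases and check reachability.

```bash
cat >> h.py <<'E'
from scipy.spatial.transform import Rotation as Ro
CUP=np.array([.4917,.1097,1.4495]); BOARD=np.array([.4337,-.1437,1.5633])
def down(ydir): # tool down, tool y along angle ydir (rad)
    y=np.array([np.cos(ydir),np.sin(ydir),0]); z=np.array([0,0,-1.]); return Ro.from_matrix(np.c_[np.cross(y,z),y,z]).as_euler("xyz",degrees=True).tolist()
def tilt(fdir,b,sgn=1): # tool z tilted by b from down towards fdir
    f=np.array([np.cos(fdir),np.sin(fdir),0]); z=np.sin(b)*f-np.cos(b)*np.array([0,0,1.]); y=sgn*np.array([-f[1],f[0],0])
    return Ro.from_matrix(np.c_[np.cross(y,z),y,z]).as_euler("xyz",degrees=True).tolist(), z
def hook(th,out,z,flip=0):
    p=W(CUP,bar(th,.1,out))[0]; p[2]=z; return p.tolist(), down(CUP[2]+np.pi/2+th+flip*np.pi)
E
python3 - <<'E'
from h import *
print(robot.current_eef_rot(), robot.tip_reach); print(np.round(vision.calibration("wrist")["T_tool_cam"],3).tolist())
ik=lambda p,o:(lambda q: None if q is None else np.round(q).tolist())(robot.inverse_kinematics(p,o))
for fl in (0,1):
    print("flip",fl)
    for th,z in ((.09,.25),(.09,.134),(.5,.134),(1,.134),(1.45,.134),(1.45,.3)): print(th,z,ik(*hook(th,.044,z,fl)))
for sg in (1,-1):
  for b in (40,50):
    for xl in (-.36,-.2,-.1,.04):
        o,z=tilt(CUP[2],np.radians(b),sg); p=W(CUP,(xl,.03,.014))[0]-z*robot.tip_reach
        print(sg,b,xl,ik(p.tolist(),o))
E
```

```text
[-1.79999263e+02  4.15929102e-04  1.60189040e+02] 0.017
[[0.001, 0.95, 0.313, 0.081], [1.0, -0.001, 0.0, 0.001], [0.001, 0.313, -0.95, -0.125], [0.0, 0.0, 0.0, 1.0]]
flip 0
0.09 0.25 [35.0, 29.0, -62.0, 85.0, 26.0, 81.0, 150.0]
0.09 0.134 [35.0, 37.0, -62.0, 94.0, 34.0, 70.0, 143.0]
0.5 0.134 [-44.0, 39.0, 64.0, 94.0, -37.0, 71.0, -130.0]
1 0.134 [-38.0, 45.0, 64.0, 86.0, -41.0, 75.0, -99.0]
1.45 0.134 [-25.0, 42.0, 45.0, 76.0, -29.0, 73.0, -84.0]
1.45 0.3 [-23.0, 37.0, 47.0, 60.0, -26.0, 93.0, -88.0]
flip 1
0.09 0.25 [-37.0, 21.0, 42.0, 87.0, -14.0, 77.0, 4.0]
0.09 0.134 [-35.0, 27.0, 39.0, 97.0, -19.0, 63.0, 8.0]
0.5 0.134 [-31.0, 30.0, 40.0, 93.0, -20.0, 64.0, 36.0]
1 0.134 [-23.0, 34.0, 36.0, 85.0, -21.0, 67.0, 66.0]
1.45 0.134 [-18.0, 39.0, 30.0, 76.0, -20.0, 71.0, 90.0]
1.45 0.3 [-18.0, 35.0, 36.0, 59.0, -20.0, 91.0, 88.0]
1 40 -0.36 [11.0, 63.0, 64.0, 94.0, -64.0, 105.0, -94.0]
1 40 -0.2 [-7.0, 56.0, 64.0, 111.0, -68.0, 97.0, -99.0]
1 40 -0.1 [-20.0, 53.0, 64.0, 117.0, -73.0, 93.0, -104.0]
1 40 0.04 [-32.0, 43.0, 54.0, 122.0, -78.0, 77.0, -117.0]
1 50 -0.36 [21.0, 63.0, 54.0, 88.0, -62.0, 109.0, -96.0]
1 50 -0.2 [-2.0, 64.0, 64.0, 107.0, -72.0, 110.0, -93.0]
1 50 -0.1 [-14.0, 61.0, 64.0, 115.0, -78.0, 106.0, -98.0]
1 50 0.04 [-19.0, 45.0, 43.0, 121.0, -80.0, 82.0, -110.0]
-1 40 -0.36 [11.0, 63.0, 64.0, 94.0, -64.0, 105.0, 86.0]
-1 40 -0.2 [2.0, 45.0, 46.0, 110.0, -60.0, 84.0, 74.0]
-1 40 -0.1 [-15.0, 46.0, 55.0, 117.0, -69.0, 85.0, 73.0]
-1 40 0.04 [-21.0, 35.0, 37.0, 121.0, -72.0, 65.0, 59.0]
-1 50 -0.36 [21.0, 63.0, 54.0, 88.0, -62.0, 109.0, 84.0]
-1 50 -0.2 [3.0, 57.0, 55.0, 107.0, -68.0, 101.0, 83.0]
-1 50 -0.1 [-10.0, 55.0, 56.0, 115.0, -74.0, 98.0, 80.0]
-1 50 0.04 [-13.0, 41.0, 34.0, 121.0, -77.0, 75.0, 69.0]
```

```bash
python3 - <<'E'
from h import *
fingers.gripper_to(0.0)
robot.move_to(*hook(.09,.034,.26,1)); print("t",robot.current_time_s())
M,E,_=cam("wrist"); im=vision.grab_frame("wrist").copy()
def dr(P,col):
    q=proj(P,M,E).astype(int); cv2.polylines(im,[q.reshape(-1,1,2)],True,col,1,cv2.LINE_AA)
for th,col in ((.05,(255,0,255)),(.09,(0,255,0)),(.13,(255,255,0))): dr(W(CUP,[bar(th,.05,.014),bar(th,.05,.06),bar(th,.15,.06),bar(th,.15,.014)]),col)
cv2.imwrite("pics/w1.png",im[:,:,::-1])
M,E,_=cam("top"); im=vision.grab_frame("scene"); cv2.imwrite("pics/s1.png",im[:,:,::-1])
E
python3 -c "
import cv2,numpy as np
a=cv2.imread('pics/w1.png');b=cv2.imread('pics/s1.png')
cv2.imwrite('pics/c1.png',cv2.resize(np.hstack([a,b]),(800,300),interpolation=cv2.INTER_AREA))"
```

```text
t 4.1667
```

View pics/c1.png

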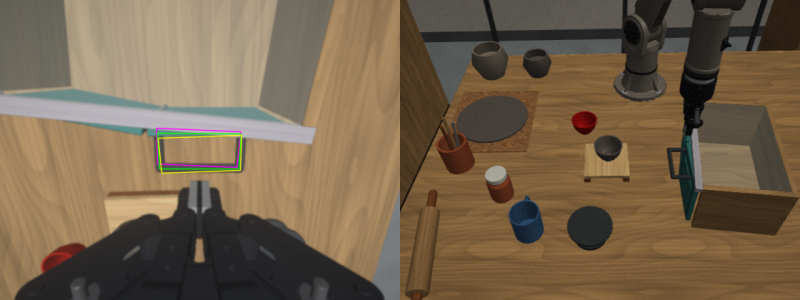

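The wrist view shows the bow handle matching the overlay, with its bar at about (200,165) in the composite. I'll descend behind the bar and pull along the arc.

```bash
python3 - <<'E'
from h import *
p,o=hook(.09,.034,.134,1)
if robot.line_to(p,o,velocity=.1,f_stop=6): print("STOP",robot.current_tool_pos(),robot.current_contact_force()); raise SystemExit
print("down",robot.current_tool_pos())
try:
  for th in np.r_[.12,np.arange(.25,1.40,.125),1.40]:
    s=robot.line_to(*hook(th,.044,.134,1),velocity=.08,f_stop=25)
    print(round(th,2),s,np.round(robot.current_contact_force(),1),round(robot.current_time_s(),1))
    if s: break
except robot.PlanningError as e: print(e)
im=vision.grab_frame("top"); cv2.imwrite("pics/t2.png",im[:,:,::-1])
E
```

```text
down [0.54988734 0.05747754 0.13473888]
0.12 False [-0.1  0.4  0.6] 6.0
0.25 False [0.2 1.2 0.1] 6.3
0.38 False [ 0.4  0.7 -0. ] 6.6
0.5 False [-0.   0.5 -0.3] 7.0
0.62 False [-0.9  1.6  0. ] 7.3
0.75 False [-0.3  0.3 -0.5] 7.6
0.88 False [-0.4 -0.8  0.4] 7.9
1.0 False [0.3 0.4 0.4] 8.2
1.12 False [-0.7  0.2 -0. ] 8.5
1.25 False [-0.3 -0.6 -0.1] 8.8
1.38 False [-0.6  0.2 -0.1] 9.2
1.4 False [ 0.6  0.3 -0. ] 9.4
```

View pics/t2.png

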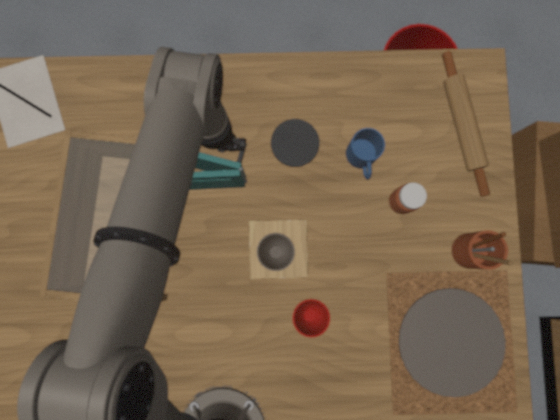

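The door is following and is nearly folded (panels at about (215,170)). I'll pull to the stop, unhook and check.

```bash
python3 - <<'E'
from h import *
s=robot.line_to(*hook(1.42,.070,.134,1),velocity=.03,f_stop=12)
p=robot.current_tool_pos(); print(s,p,np.round(robot.current_contact_force(),1))
j,u,n=handle_loc(1.42); q=W(CUP,np.r_[j,0])[0][:2]; c,sn=np.cos(CUP[2]),np.sin(CUP[2])
d=np.array([[c,sn],[-sn,c]])@(np.array(p)[:2]-q); print("along,out",d@u,d@n)
robot.line_to(*hook(1.42,.034,.134,1),velocity=.05)
robot.line_to(*hook(1.42,.034,.30,1),velocity=.15)
print(robot.current_time_s(),np.round(robot.current_joint_positions()))
for c in ("scene","top"):
    im=vision.grab_frame(c).copy(); M,E,_=cam(c)
    for th,col in ((1.42,(0,255,0)),(1.3,(255,0,255))):
        q=proj(W(CUP,[bar(th,.05,.014),bar(th,.05,.06),bar(th,.15,.06),bar(th,.15,.014)]),M,E).astype(int); cv2.polylines(im,[q.reshape(-1,1,2)],True,col,1)
    cv2.imwrite(f"pics/{c}3.png",im[:,:,::-1])
a=cv2.imread("pics/scene3.png")[100:380,180:];b=cv2.imread("pics/top3.png")[60:340,20:400]
cv2.imwrite("pics/c3.png",cv2.resize(np.hstack([a,b]),(800,295)))
E
```

```text
True [ 0.66386143 -0.02005944  0.13312908] [-0.2  0.   0. ]
along,out 0.10077644971240189 0.04221553165905058
11.3917 [-12.  31.  22.  62. -11.  89.  82.]
```

View pics/c3.png

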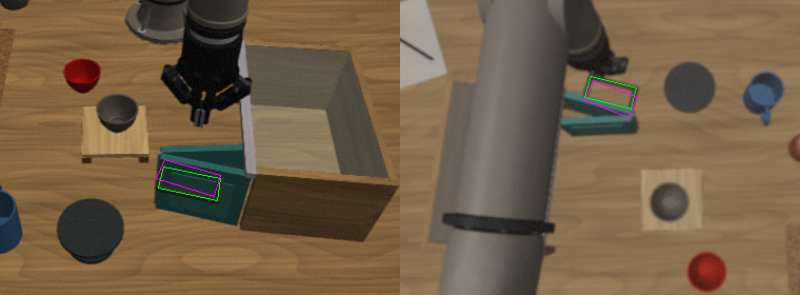

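```bash
python3 - <<'E'
from h import *
ims=[]
for c,b in (("scene",(320,220,140,140)),("top",(150,90,140,140))):
    im=vision.grab_frame(c); x,y,w,h=b; M,E,_=cam(c); s=400/140
    im=cv2.resize(np.ascontiguousarray(im[y:y+h,x:x+w,::-1]),(400,400),interpolation=cv2.INTER_CUBIC)
    j,u,n=handle_loc(1.42)
    q=(proj(W(CUP,[np.r_[j+n*.014,.156],np.r_[j+u*.16+n*.014,.156]]),M,E)-[x,y])*s
    cv2.line(im,*[tuple(int(v) for v in k) for k in q],(0,255,0),1)
    ims.append(im)
cv2.imwrite("pics/c4.png",np.hstack(ims))
E
```

```text
(no output)
```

View pics/c4.png

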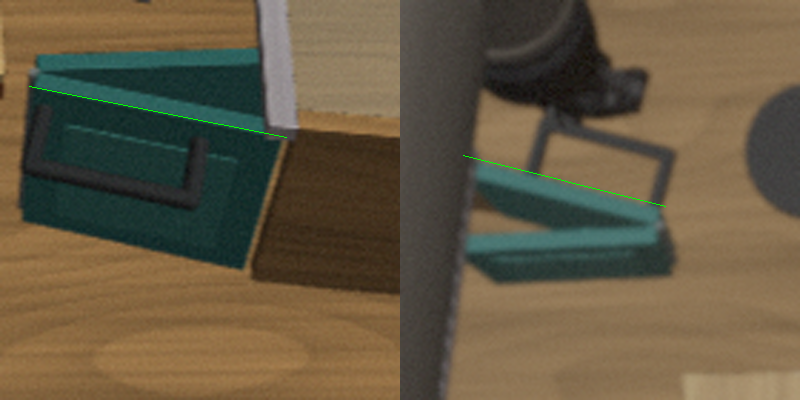

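The panel edge sits about 8–10 mm short of the fully folded line, so the force stop tripped early. I'll re-hook and pull to the real stop.

```bash
python3 - <<'E'
from h import *
robot.line_to(*hook(1.38,.034,.30,1),velocity=.15)
print(robot.line_to(*hook(1.38,.034,.134,1),velocity=.12,f_stop=15))
s=robot.line_to(*hook(1.42,.044,.134,1),velocity=.03,f_stop=30); print(s)
for out in np.arange(.046,.068,.003):
    s=robot.line_to(*hook(1.42,out,.134,1),velocity=.03,f_stop=25); f=robot.current_contact_force()
    print(round(out,3),s,np.round(f,1),np.round(robot.current_tool_pos(),4))
    if s or np.linalg.norm(f)>12: break
robot.line_to(*hook(1.42,.034,.134,1),velocity=.05)
robot.line_to(*hook(1.42,.034,.30,1),velocity=.15)
print(robot.current_time_s())
ims=[]
for c,b in (("scene",(320,220,140,140)),("top",(150,90,140,140))):
    im=vision.grab_frame(c); x,y,w,h=b; M,E,_=cam(c); s=400/140
    im=cv2.resize(np.ascontiguousarray(im[y:y+h,x:x+w,::-1]),(400,400),interpolation=cv2.INTER_CUBIC)
    j,u,n=handle_loc(1.42)
    q=(proj(W(CUP,[np.r_[j+n*.014,.156],np.r_[j+u*.16+n*.014,.156]]),M,E)-[x,y])*s
    cv2.line(im,*[tuple(int(v) for v in k) for k in q],(0,255,0),1)
    ims.append(im)
cv2.imwrite("pics/c5.png",np.hstack(ims))
E
```

```text
False
False
0.046 False [-10.    2.    7.4] [ 0.6645 -0.0195  0.1339]
15.8917
```

View pics/c5.png

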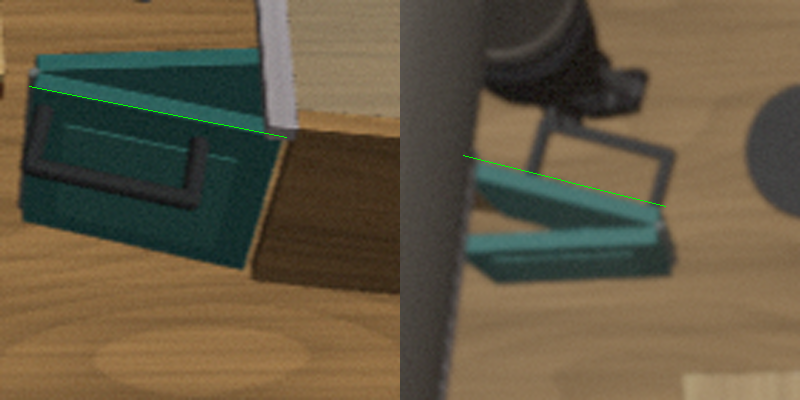

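The tool force reaches 10 N with no further motion, and panel A is parallel to the predicted fully folded line (slope 0.249 vs 0.252). The door is at its stop, and the remaining offset is calibration error. Next I'll set up the tilted push behind the board.

```bash
cat >> h.py <<'E'
B=np.radians(40)
def push(pose,xb,z,L=.017,yb=0.): # tip centre at board-frame x xb, height z
    o,zt=tilt(pose[2],B,1); return (W(pose,(xb,yb,z))[0]-zt*L).tolist(), o
E
python3 - <<'E'
from h import *
fingers.gripper_to(1.0)
robot.move_to(*push(BOARD,-.14,.20)); print(robot.current_time_s(),np.round(robot.current_joint_positions()))
robot.line_to(*push(BOARD,-.14,.03),velocity=.15,f_stop=15)
s=robot.line_to(*push(BOARD,-.14,.0),velocity=.02,f_stop=4)
print(s,robot.current_tool_pos(),np.round(robot.current_contact_force(),1))
im=vision.grab_frame("scene");im2=vision.grab_frame("top"); cv2.imwrite("pics/c6.png",cv2.resize(np.hstack([im,im2])[:,:,::-1],(800,300)))
print(robot.current_time_s())
E
```

```text
19.5583 [  20.   46.   54.   76.  -49.  114. -108.]
False [ 0.43260769 -0.29469312  0.01314853] [-0.1  0.6  0.1]
22.5917
```

View pics/c6.png

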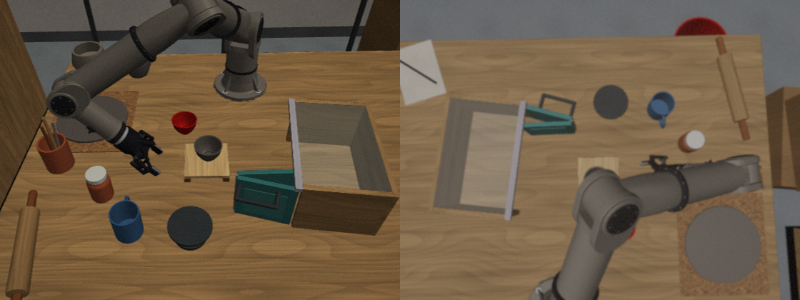

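The gripper sits tilted and open behind the board with nothing touched. The tips have not reached the table at TCP z 0.013, so they stand about 4 mm ahead. I'll push most of the way and check.

```bash
cat >> h.py <<'E'
T=np.r_[W(CUP,(.102,.033,0))[0][:2],CUP[2]]
def seg(f): return push(BOARD+(T-BOARD)*f,-.0785,.0135,L=.004)
E
python3 - <<'E'
from h import *
robot.line_to(*push(BOARD,-.095,.0135,L=.004),velocity=.06,f_stop=15)
for f in (.0,.15,.3,.45,.6,.72):
    s=robot.line_to(*seg(f),velocity=.06,f_stop=15)
    print(f,s,np.round(robot.current_contact_force(),1),np.round(robot.current_joint_positions()),round(robot.current_time_s(),1))
    if s: break
im=vision.grab_frame("scene")[:,:,::-1].copy();im2=vision.grab_frame("top"); cv2.imwrite("pics/c7.png",cv2.resize(np.hstack([im[80:360,200:],im2[60:340,20:380,::-1]]),(800,311)))
for c in ("scene","top"): print([(np.round(d["rect"]).tolist(),round(d["p"],2)) for l in ("board","bowl") for d in recognise(l,c)[:2]])
E
```

```text
0.0 False [0.1 0.3 0.3] [ 14.  55.  49.  93. -55.  95. -99.] 24.1
0.15 False [-0.   0.2 -1. ] [   9.   52.   49.   99.  -57.   91. -100.] 25.1
0.3 False [-0.2  0.8 -0.6] [   3.   50.   48.  105.  -59.   88. -102.] 26.2
0.45 False [-0.1 -0.1  0.2] [  -3.   47.   48.  110.  -62.   84. -104.] 27.2
0.6 False [ 1.4 -0.4  0.2] [  -9.   45.   47.  115.  -65.   81. -107.] 28.3
0.72 False [-1.4  0.1 -0.3] [ -14.   43.   47.  117.  -68.   78. -110.] 29.1
[([387.0, 222.0, 36.0, 33.0], 0.94), ([397.0, 215.0, 20.0, 36.0], 0.97), ([259.0, 174.0, 38.0, 38.0], 0.88)]
[([183.0, 240.0, 45.0, 59.0], 0.86), ([174.0, 241.0, 17.0, 42.0], 0.91), ([312.0, 316.0, 39.0, 38.0], 0.9)]
```

View pics/c7.png

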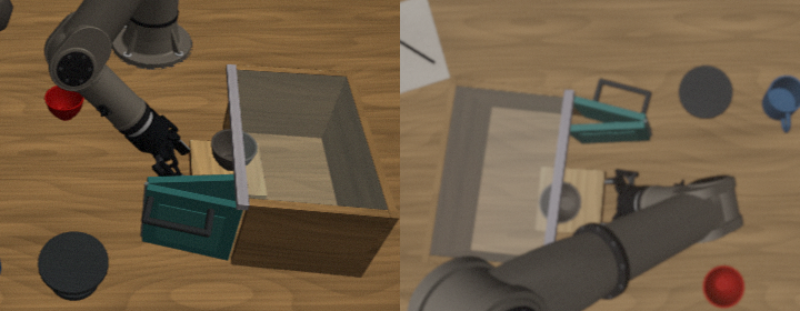

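The board is half through the doorway, clear of the folded panels, and the bowl is standing. I'll finish the push, back out along the same line and check.

```bash
python3 - <<'E'
from h import *
for f in (.82,.92,1.0):
    s=robot.line_to(*seg(f),velocity=.05,f_stop=15)
    print(f,s,np.round(robot.current_contact_force(),1),np.round(robot.current_joint_positions()),round(robot.current_time_s(),1))
    if s: break
for f in (.9,.7,.45): robot.line_to(*seg(f),velocity=.12)
p,o=seg(.45); p[2]=.28; robot.line_to(p,o,velocity=.15)
p2,o=push(BOARD,-.14,.28); robot.line_to(p2,o,velocity=.2)
print(robot.current_time_s(),np.round(robot.current_joint_positions()))
ims=[]
for c,b in (("scene",(330,120,230,210)),("top",(20,120,230,210))):
    im=vision.grab_frame(c); x,y,w,h=b; M,E,_=cam(c); k=400/w
    im=cv2.resize(np.ascontiguousarray(im[y:y+h,x:x+w,::-1]),(400,365),interpolation=cv2.INTER_CUBIC)
    for P,col,cl in ((W(T,[(a*.07,b*.07,.03) for a,b in ((1,1),(1,-1),(-1,-1),(-1,1))]),(255,255,0),True),(W(CUP,[(0,-.168,0),(0,.168,0)]),(0,255,255),False)):
        q=((proj(P,M,E)-[x,y])*k).astype(int); cv2.polylines(im,[q.reshape(-1,1,2)],cl,col,1,cv2.LINE_AA)
    ims.append(im)
cv2.imwrite("pics/c8.png",np.hstack(ims))
for c in ("scene","top"): print(c,[(l,np.round(d["rect"]).tolist(),round(d["p"],2)) for l in ("board","bowl","jar","mug","wheel","panel_a") for d in recognise(l,c)[:2]])
E
```

```text
0.82 False [-0.3  0.   0.2] [ -18.   42.   46.  119.  -71.   75. -112.] 30.3
0.92 False [-0.8 -1.2 -0.2] [ -22.   40.   45.  121.  -73.   73. -115.] 31.2
1.0 False [ 0.7 -0.2  0.3] [ -25.   40.   44.  122.  -76.   71. -117.] 31.9
37.225 [  29.   37.   37.   69.  -41.  116. -121.]
scene [('bowl', [258.0, 173.0, 33.0, 35.0], 0.96), ('jar', [139.0, 258.0, 40.0, 54.0], 0.71), ('mug', [175.0, 308.0, 48.0, 64.0], 0.66), ('panel_a', [372.0, 274.0, 96.0, 81.0], 0.58)]
top [('bowl', [312.0, 318.0, 38.0, 40.0], 0.92), ('jar', [408.0, 198.0, 40.0, 33.0], 0.79), ('jar', [211.0, 178.0, 75.0, 21.0], 0.59), ('mug', [366.0, 154.0, 40.0, 51.0], 0.68), ('wheel', [294.0, 144.0, 44.0, 45.0], 0.91), ('wheel', [139.0, 219.0, 207.0, 179.0], 0.47), ('panel_a', [212.0, 159.0, 72.0, 61.0], 0.68)]
```

View pics/c8.png

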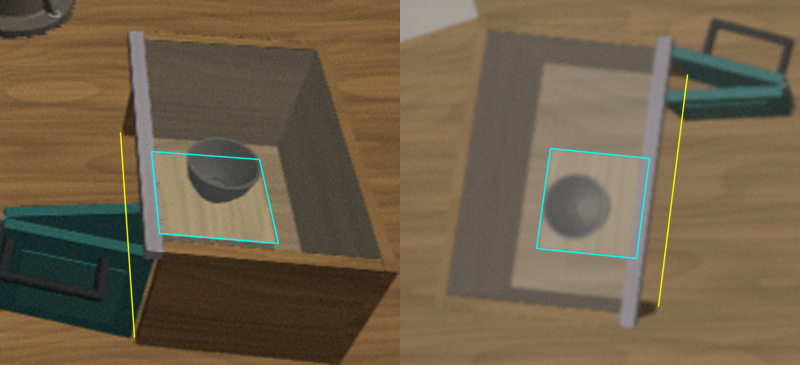

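The whole board is inside, matching the target outline with its near edge about 30 mm behind the door line. The bowl stands on it, the door is folded, and the arm is clear.

```bash
python3 -c "
from h import *
workorder.close_job(); print(robot.current_time_s())"
```

```text
the job is handed in; nothing more can be done
the job is handed in; nothing more can be done
```

I pulled the bifold door open by its handle to its stop. Then I pushed the board with the bowl straight into the cupboard with the open fingers, backed the arm out and handed the job in. The clock read about 37 s after the arm was clear.

**Last checks, from pictures taken before handing in:**
- **Board:** it matches the target outline in both camera views, entirely inside, with its near edge about 30 mm behind the carcass front.
- **Bowl:** it is standing on the board and the gripper did not touch it. In the top view it looks 1–2 cm further in on the board than at the start, part of which is viewing angle.
- **Door:** it is still folded. The first pull tripped its force stop early, so I hooked the handle again. The second pull reached about 10 N with no further movement, and panel A lay parallel to the predicted fully folded line. The panel drew 8–10 mm off that line in the overlay; I put that down to calibration.
- **Jar and mug:** unmoved in both views.
- **Wheel:** unmoved in the top view. The network did not report it in the last scene picture.

The network also did not report the board or the bowl inside the cupboard at the end, so I judged those two by eye against the overlay.

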